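# Pin the cloth stretcher's pull rod into its fork

## Task

Couple the cloth stretcher: the headed steel pin from the wooden stand has to go down through the top knuckle of the fork, the hole in the pull rod's tongue and the bottom knuckle, until its head sits flush on the fork, and be left there. The tongue's hole is hidden and not yet in line, so stand the pin in the fork's top hole, slide the rod slowly in by its wooden knob until you feel the pin drop and catch, then press the pin fully home; never force pin or rod, and leave the other things where they stand.

Things in the scene. Friction and masses are not known exactly. Their poses are not given: they have to be found in the camera images.
- pin_mid (a point): Centre of the loose steel pin (0.1 kg), half-way up its 74 mm; z up along it. Below: shank 12 mm thick, 44 mm long, its last 5 mm tapered to 8 mm. Above: dark round head 22 mm thick, 30 mm tall. Shank end 37 mm below this point, head's underside 7 mm and top 37 mm above it. Starts upright in the pin stand's hole, head's underside about 10 mm above the stand.
- pin_stand: Fixed dark wooden block 60x60x40 mm with one hole in its top that holds the pin. Origin at the centre of its underside.
- stretcher: The cloth stretcher, fixed: wooden board 310x80x10 mm with a steel fork of two knuckles (48x48 mm plates 18 mm thick, 13.5 mm holes in line) and a rod whose tongue slides between them, sheathed. Origin at the underside of the board; x along the rod, the way it slides in; fork at x = +60 mm, knob at -115 mm when the rod is out. Pin and stretcher must not press on each other with over 50 N.
- fork_hole (a point): Centre of the mouth of the hole in the fork's top knuckle, on its upper face, 58 mm above the table. Axes as the stretcher's. When the pin is home its head sits on this face and its centre is 7 mm below this point.
- slot (a point): Point on the hole axis, 20 mm below fork_hole, level with the upper face of the rod's flat tongue (26 mm wide, 8 mm thick) in the slot between the knuckles. Off its hole the tongue bars the way: a pin stood in the top knuckle rests here, its head 24 mm above the fork. Once the tongue's 13.5 mm hole is below the pin, the pin falls through by its own weight.
- bottom_knuckle (a point): Point on the hole axis, 30 mm below fork_hole: mouth of the bottom knuckle. A spring detent in it catches the falling pin 3 to 8 mm short of home; from there it takes 8 to 16 N of push on the head. The detent then holds the pin.
- knob (a point): Centre of the round wooden knob on the pull rod, 28 mm thick and 30 mm tall, 63 mm above the table; below it a 13 mm stem 10 mm tall stands on the rod, whose top is 40 mm above the table. Axes as the stretcher's. The rod slides freely along x with about 3 N of steady friction, stays where it is left and does not spring back.
- pull_rod: The sliding rod with knob and tongue; origin on the rod's axis under the knob, 34 mm above the table, 175 mm from the hole axis when fully out, 100 mm at the end stop. It starts up to 8 mm in. The tongue is screwed on by a thread locked at an unmeasured length: its hole comes in line at 113 to 153 mm; only feel tells where. There the dropped pin stops the rod. Keep the rod's push on the pin under 18 N.
- dabber: Bystander: black round dabber 52 mm wide, 71 mm tall, loose, origin at the centre of its underside; leave it.
- foot_block: Bystander: black wooden printing block with a grip, 52x70x58 mm, loose, origin at the centre of its underside; leave it.
- whetstone: Bystander: grey whetstone 45x140x20 mm, loose, origin at the centre of its underside; leave it.
- tin_box: Bystander: flat copper-coloured tin 75x118x25 mm, loose, origin at the centre of its underside; leave it.
- the_hand_block_e: Bystander: flat black printing block 47x97x24 mm, loose, origin at the centre of its underside; leave it.
- colour_cup: Bystander: pale cup 65 mm wide, 48 mm tall, loose, origin at the centre of its underside; leave it.
There are look-alikes about, which are no part of the job. What is shaped like the part that bears pin_mid but orange or yellow is not meant.

How it is judged:
By the outcome, as a careful person would: the job done as asked, in the order asked, and still so for the second after the job is handed in, with the robot touching nothing.
It also fails if it takes over 58 s, if anything falls off the work surface, if the arm or the gripper's body presses on something with over 40 N, if the wrist force passes 120 N, or if a joint passes its speed limit or range.

## Robot

A 6-joint arm with a two-finger parallel gripper is mounted at the origin on a cart in front of the work surface, level with it; the furniture and walls round the work are solid. World frame = base frame: x ahead of the robot, y to its left, z up, the work surface at z = 0. Lengths are in mm, angles in rad, forces in N, time in s.
With the tool pointing down it reaches from about 250 to 725 mm from the base axis. Payload 9.7 kg.
Tool frame: the origin (TCP) lies midway between the tips of the shut fingers; the grasp point (between the pads) lies behind it (manip.grasp_offset is the z of the grasp point in the tool frame, in mm); z points along the fingers, y is the line along which they close (so a half turn about z gives the same grasp; the last joint's range is limited). The gripper opens to 85 mm and grips with 20 to 120 N. Pads are 22 mm wide; open, the fingers measure 114 mm over their backs; the gripper's body (76 mm by 85 mm) begins 54 mm behind the grasp point. The pads swing forward as they close: fully open they stand 13 mm farther back than shut.
Start: joints at [-1.281, 0.087, 0.176, 1.66, 0, 1.571], TCP at [157.166, -527.063, 231.284] pointing down, gripper open.
Joint ranges: [-3.13, 3.13], [-0.85, 1.81], [-1.15, 1.24], [-2.2, 2.28], [-1.44, 1.52], [-3.14, 3.14]. Speed limits (rad/s): [2.22, 2.22, 2.57, 3.14, 3.14, 3.14].

## Interface

Orientations are given as a unit quaternion [w, x, y, z].
In Python, from rig import get_obs, vision, ticket, manip gives the robot as it stands.
- The arm moves only by the tool play_rows, never from a script. Its argument "series" is a list of rows, each a list of 6 numbers: the shift along the tool's x, y, z as a fraction of full scale, then the turn, a rotation vector about the tool's x, y, z as a fraction of full scale. In form: [[dx, dy, dz, wx, wy, wz], ...]. A call has 1 to 10 rows; each row is the pose to reach, as a shift and turn from the pose commanded when the call began, along the tool's axes at that moment; what a row does not reach only later rows make up. Full scale, the value 1, is 0.15 m for a shift and 1.5 rad for a turn. A row lasts 1/12 s, in which the tool goes at most 41.7 mm and 7.16 degrees, less where a joint would pass 70% of its speed; a pose out of reach is approached as far as the arm can. A call with a number of a shift or a turn outside -1 to 1 is refused whole. A call with a gripper value outside its range is refused whole. "gripper" is the gripper command: -1 is shut, 1 is fully open, values between are in proportion, set as the call begins (left out, the last holds). The fingers move at their own pace and stop on an object; "squeeze" is the grip in N (left out, the last holds). Time passes only in rows, so rows that repeat a pose let the fingers close. It gives the time, the measured TCP pose, the force, the opening and the grip force at its end, in the units of the state.
- get_obs(): the state, without advancing time (a new reading comes with each control period).
- vision.snapshot(name): name is "scene" or "top"; returns (picture, depth): 384x512x3 uint8, red, green, blue; 384x512 float32, mm along the optical axis (not along the pixel's ray), 0 where there is no reading.
- vision.camera_info(name): a dict with "mtx" (3x3 intrinsics, pixels), "position" and "rotation" of the camera in the world. Camera axes: x right, y up, looking along -z (the intrinsics and any distortion apply to the point x, -y, -z); pixel columns grow to the right and rows downward; lengths in mm; the calibration is good to about 2 mm. A picture is of the moment at which its call begins. camera_info takes no time and is no camera call.
- ticket.job_done(): hands the job in; it is judged then, once.
The state is a dict: "t": time; "q": joint angles; "dq": joint speeds; "effort": joint torques, N m; "eef_pos": TCP position; "ee_rot": TCP orientation; "ft_force": force on the tool from outside, world axes, zero at the start; "ft_torque": the same for the moment, N m; "opening": opening from 0.0 (shut) to 1.0 (fully open); "grip_force": force on a finger pad.
Only numpy, scipy, OpenCV 4.12 (cv2) and the standard library are available. Lean on these libraries where they do the work, as an engineer would, in place of code of your own. Each camera call takes 0.05 s, during which the arm holds its last target. There are 200 camera calls.

## Working session

There is one attempt and no reset: what is moved stays moved. The work goes in short steps, Python scripts to look and compute and a tool call to move; the robot and the scene stay as the last step left them, time stands still between calls to the robot, and variables do not carry over. Pictures are saved under pics/ and viewed, at most 10 in all, crops included, and the job is handed in when it is done.

Besides the shell and the picture viewer there is one more tool, called as a command line: name --pt "numbers of a row" for each row, then --argument value for the rest. play_rows: Moves the arm, as the interface text tells. Its arguments: {"type":"object","properties":{"series":{"type":"array","items":{"type":"array","items":{"type":"number"}}},"gripper":{"type":"number"},"squeeze":{"type":"number"}},"required":["series"]}

```bash
ls; mkdir -p pics; cat > h.py <<'E'
import numpy as np, cv2
from rig import get_obs, vision, ticket, manip
def cam(n):
    c=vision.camera_info(n); return np.array(c['mtx']),np.array(c['position'],float),np.array(c['rotation'],float)
def pts(n,depth):
    K,p,R=cam(n); h,w=depth.shape
    u,v=np.meshgrid(np.arange(w),np.arange(h))
    P=np.stack([(u-K[0,2])/K[0,0]*depth,-(v-K[1,2])/K[1,1]*depth,-depth],-1)
    return P@R.T+p
def proj(n,X):
    K,p,R=cam(n); c=(np.atleast_2d(X)-p)@R
    return np.c_[K[0,0]*c[:,0]/-c[:,2]+K[0,2],K[1,1]*-c[:,1]/-c[:,2]+K[1,2]]
E
python3 - <<'E'
from h import *
for n in('scene','top'):
    c=vision.camera_info(n); print(c)
    im,d=vision.snapshot(n); np.savez('%s0.npz'%n,im=im,d=d)
    cv2.imwrite(f'pics/{n}0.png',cv2.resize(im[:,:,::-1],(800,600),interpolation=cv2.INTER_CUBIC))
print(get_obs(),manip.grasp_offset)
E
```

```text
pics
{'mtx': array([[491.35524714,   0.        , 252.39513483],
       [  0.        , 491.35524714, 193.26136205],
       [  0.        ,   0.        ,   1.        ]]), 'position': array([-253.56620716,  396.18144393,  846.71970135]), 'rotation': array([-0.42410217, -0.20044145,  0.38411358,  0.79524671])}
{'mtx': array([[461.31334827,   0.        , 261.78835713],
       [  0.        , 461.31334827, 192.39636063],
       [  0.        ,   0.        ,   1.        ]]), 'position': array([ 361.4373055 , -157.29296298, 1554.33179771]), 'rotation': array([ 0.70966107,  0.04557666, -0.04964238, -0.70131275])}
{'t': 0.1, 'q': array([-1.28098871e+00,  8.74119583e-02,  1.75236238e-01,  1.65982801e+00,
       -1.55095368e-05,  1.57073448e+00]), 'dq': array([-0.00012756, -0.00080186,  0.00150848, -0.00162698, -0.00152456,
       -0.00068783]), 'effort': array([ 7.92045539e-04, -5.21556866e+01,  4.65655768e+01,  1.59081013e-02,
        4.45883177e-05, -1.62470502e-05]), 'eef_pos': array([ 157.10831301, -526.86516718,  230.66192832]), 'ee_rot': array([-5.96258924e-04,  9.89515153e-01,  1.44427829e-01, -9.48280627e-05]), 'ft_force': array([ 0.13320291, -0.23478175,  0.60026765]), 'ft_torque': array([ 0.013014  ,  0.01793638, -0.07694394]), 'grip_force': 0.0, 'opening': 1.0061216900383039} -18.700000000000003
```

View pics/scene0.png

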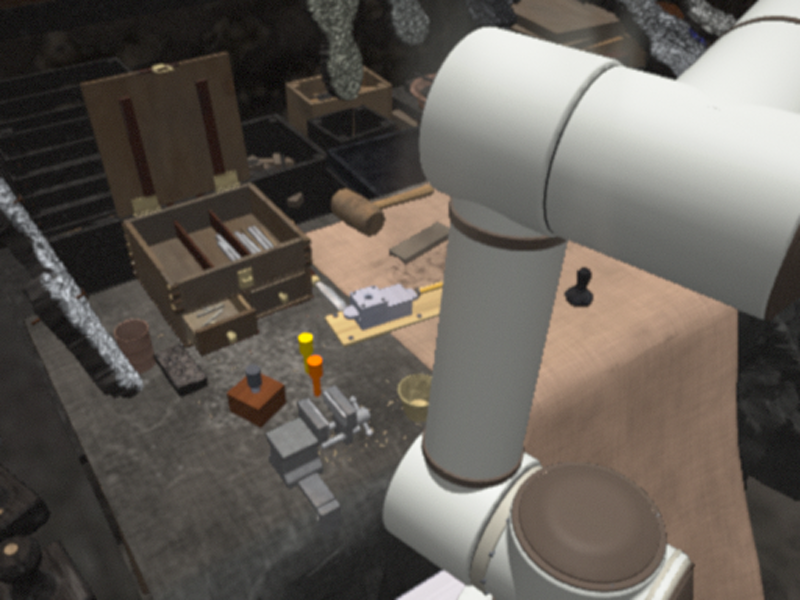

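View pics/top0.png

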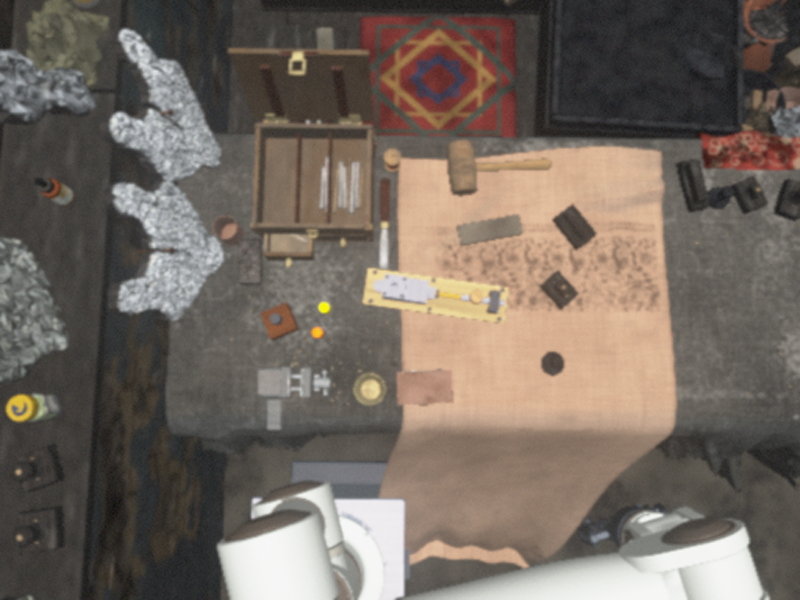

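```bash
sed -i "s/return np.array(c\['mtx'\]).*/q=c['rotation']; return np.array(c['mtx']),np.array(c['position'],float),Rotation.from_quat([q[1],q[2],q[3],q[0]]).as_matrix()/; 1a from scipy.spatial.transform import Rotation" h.py
python3 - <<'E'
from h import *
f=np.load('top0.npz'); im,d=f['im'],f['d']; P=pts('top',d)
for (u,v) in [(278,320),(268,318),(290,325),(324,308),(317,333),(410,290),(476,296),(495,300),(372,300),(370,388),(552,363),(230,420)]:
    a,b=int(u/1.5625),int(v/1.5625); print((u,v),P[b,a].round(0), im[b,a])
def up(n,im,s,x,y,w,h,): return cv2.resize(im[y:y+h,x:x+w,::-1],None,fx=s,fy=s,interpolation=cv2.INTER_CUBIC)
A=up('top',im,5,160,165,160,60)
z=np.clip(P[:,:,2]*2.2,0,255).astype(np.uint8)
B=cv2.resize(cv2.applyColorMap(z,cv2.COLORMAP_JET)[165:225,160:320],None,fx=5,fy=5,interpolation=cv2.INTER_NEAREST)
cv2.imwrite('pics/crop1.png',np.vstack([A,B]))
m=(P[:,:,2]>0)
print('stretcher heights'); np.set_printoptions(linewidth=250)
print(P[172:206:2,232:328:3,2].round(0).astype(int))
E
```

```text
(278, 320) [521. 108.  77.] [117 115 120]
(268, 318) [528. 135.  37.] [128  85  61]
(290, 325) [512.  88.  36.] [139  90  65]
(324, 308) [545.  12.  75.] [247 246  10]
(317, 333) [493.  27.  70.] [247 194  17]
(410, 290) [ 591. -165.   42.] [215 213 218]
(476, 296) [ 575. -302.   73.] [238 203 140]
(495, 300) [ 569. -343.   49.] [128 121 123]
(372, 300) [571. -85.  11.] [188 167 134]
(370, 388) [383. -81.   7.] [223 205 147]
(552, 363) [ 438. -461.   61.] [77 65 59]
(230, 420) [314. 216. -13.] [88 89 86]
stretcher heights
[[   1    8   10   14   -6   -1   -1    1    3    3    4   11    5   14   -2    0    7    8    4    3    8   -2    0    1    1   -2    3    7   11    2   -2    1]
 [  -4   10   12   10    8    6    5   11   11    8    3    7   10    0    2   -1    1    7    8   -5    4   -2    2    6    9   -1    5    6    4    3    1    9]
 [  -5   10    8   10    5   60   60   56   12    7    6    8    8    3    5    1    2    7    2    6   -1   -1    7    0    8    2   -1    2    1    2    7   -1]
 [  -2   10    0   14    8   54   53   59   53   55   44    9   10    3   11   13  
[... 1499 characters left out ...]
7    5   10   10   10   46   46   18    6   -3]
 [  -3    3   -7   -1    0    0    1    3    5    5   16    7    7    8   17   10   13    8 1554   11    6   14   11    8    4   11 1554   42   43   11    8   12]
 [   3    2    0    0   -7    2   -5    1   -5    5    2    3   -2    6    4    8   11   11   12   12    9   11    8   10   13    7   17   14   30    6    9    1]
 [   2    1    1   -6  -10   -4   -5    2    1   -3   -6    3    6    1    1    1    1   -3    1    4    3    5   10    7    8    6    5    9   11   11   13    5]
 [  -4   -1    0    4   -1   -5    7    5    1    2    3    5    4    5   -1    8   -5    4    3    6    4   11   -1    6    8   11   17    3    5   12   10   -2]]
```

View pics/crop1.png

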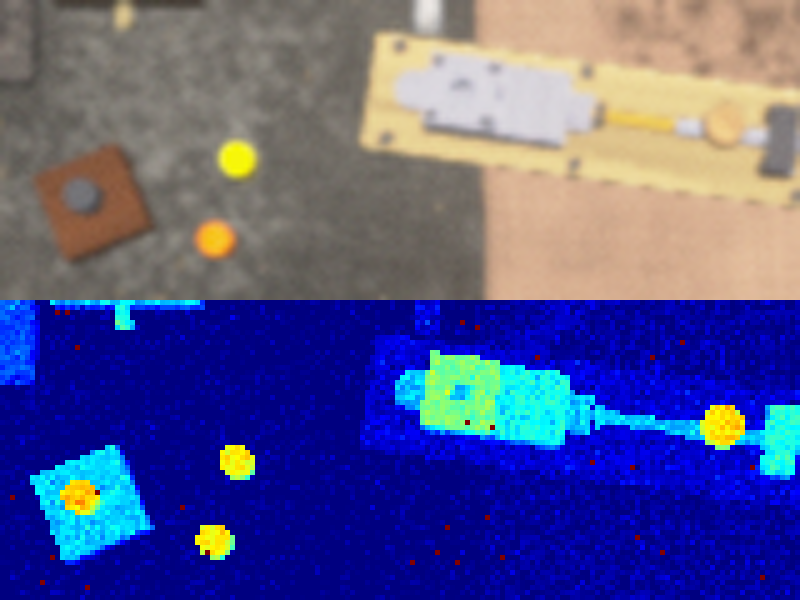

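```bash
cat >> h.py <<'E'
def avg(n,k=6):
    I=[];D=[]
    for _ in range(k):
        im,d=vision.snapshot(n); I.append(im.astype(float)); D.append(np.where((d>0),d,np.nan))
    return np.mean(I,0),np.nan_to_num(np.nanmedian(D,0))
def ray(n,u,v,z):
    K,p,R=cam(n); r=R@np.array([(u-K[0,2])/K[0,0],-(v-K[1,2])/K[1,1],-1]); return p+r*(z-p[2])/r[2]
def hullc(n,x,y,z0,z1,r):
    a=np.linspace(0,2*np.pi,60); X=np.vstack([np.c_[x+r*np.cos(a),y+r*np.sin(a),0*a+z] for z in (z0,z1)])
    H=cv2.convexHull(proj(n,X).astype(np.float32)); m=cv2.moments(H); return np.array([m['m10']/m['m00'],m['m01']/m['m00']]),m['m00']
def fitcyl(n,mask,z0,z1,r):
    from scipy.optimize import fsolve
    v,u=np.nonzero(mask); c=np.array([u.mean(),v.mean()])
    s=fsolve(lambda q:hullc(n,q[0],q[1],z0,z1,r)[0]-c,ray(n,*c,(z0+z1)/2)[:2]); return s,len(u),hullc(n,*s,z0,z1,r)[1]
def blob(mask,u,v):
    k,l=cv2.connectedComponents(mask.astype(np.uint8)); return l==l[int(v),int(u)]
E
python3 - <<'E'
from h import *
out=[]
for n in('scene','top'):
    im,d=avg(n); np.savez(f'{n}1.npz',im=im,d=d); P=pts(n,d)
    for nm,X,z0,z1,r in(('pin',(521,108,77),62,80,11),('knob',(575,-302,70),60,78,14)):
        u,v=proj(n,X)[0].round(); m=blob(P[:,:,2]>z0,u,v) if P[int(v),int(u),2]<100 else None
        if m is not None and m.any() and m.sum()<2000: print(n,nm,fitcyl(n,m,z0,z1,r))
        else: print(n,nm,'blocked')
    u,v=proj(n,(590,-157,58))[0]; print(n,'fork px',u,v)
    s=10; w=40; x,y=int(u)-20,int(v)-15
    out.append(cv2.resize(im[y:y+30,x:x+w,::-1].clip(0,255).astype(np.uint8),None,fx=s,fy=s,interpolation=cv2.INTER_CUBIC)); print('crop origin',x,y)
    u,v=proj(n,(521,108,77))[0]; x,y=int(u)-20,int(v)-15; print('pin crop origin',x,y)
    out.append(cv2.resize(im[y:y+30,x:x+w,::-1].clip(0,255).astype(np.uint8),None,fx=s,fy=s,interpolation=cv2.INTER_CUBIC))
cv2.imwrite('pics/crop2.png',np.vstack([np.hstack(out[:2]),np.hstack(out[2:])]))
E
```

```text
scene pin (array([523.27631556, 111.80704413]), 105, 109.57527529564686)
scene knob blocked
scene fork px 244.8972601127614 187.84202807556832
crop origin 224 172
pin crop origin 143 221
top pin (array([521.63712605, 113.11096787]), 42, 44.214214442297816)
top knob (array([ 573.19994554, -302.08589035]), 62, 65.59415421471931)
top fork px 259.51373033590875 184.62549433452293
crop origin 239 169
pin crop origin 156 188h.py:27: RuntimeWarning: The iteration is not making good progress, as measured by the 
 improvement from the last ten iterations.
  s=fsolve(lambda q:hullc(n,q[0],q[1],z0,z1,r)[0]-c,ray(n,*c,(z0+z1)/2)[:2]); return s,len(u),hullc(n,*s,z0,z1,r)[1]
```

View pics/crop2.png

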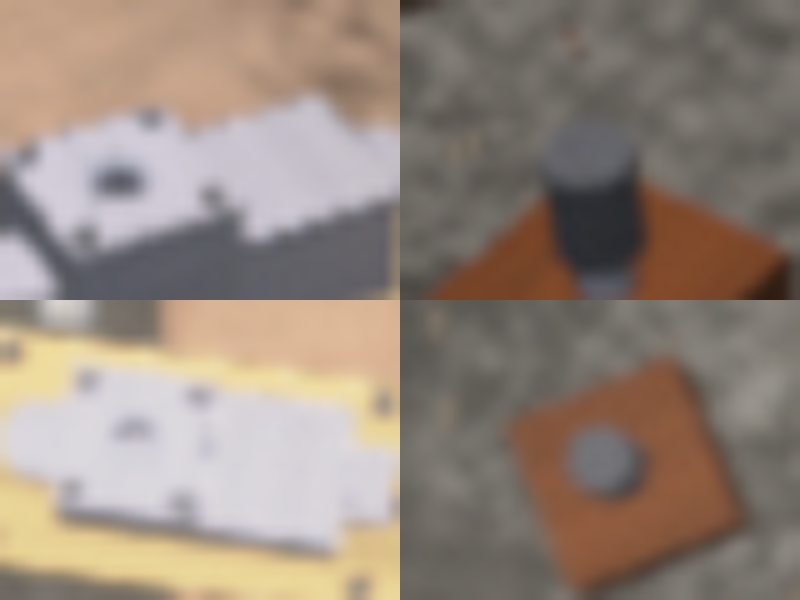

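```bash
python3 - <<'E'
from h import *
s=lambda a:(a+.5)/10-.5
print('hole scene',ray('scene',224+s(119),172+s(176.5),58)); H=ray('top',239+s(135.5),169+s(142),58); print('hole top',H)
for n,ox,oy,L in(('scene',224,172,[(27,153),(150,117),(213,197),(86,238)]),('top',239,169,[(88,80),(200,95),(183,203),(71,190)])):
    Q=np.array([ray(n,ox+s(a),oy+s(b),58)[:2] for a,b in L]); print(n,Q.round(1).tolist())
    for i,j in((1,0),(2,3)): e=Q[i]-Q[j]; print('ang',np.degrees(np.arctan2(e[1],e[0])),np.linalg.norm(e))
print('pin scene',ray('scene',143+s(194),221+s(156),80),'pin top',ray('top',156+s(206),188+s(161.5),77))
f=np.load('top1.npz'); im,d=f['im'],f['d']; P=pts('top',d)
hsv=cv2.cvtColor(im.clip(0,255).astype(np.uint8),cv2.COLOR_RGB2HSV)
k=np.array([573.2,-302.1]); e=H[:2]-k; print('knob->hole',np.linalg.norm(e),np.degrees(np.arctan2(e[1],e[0])))
# all tall things near
m=P[:,:,2]>25
n,l,st,c=cv2.connectedComponentsWithStats(m.astype(np.uint8))
for i in range(1,n):
    q=P[l==i]
    if 8<len(q)<3000 and np.median(q[:,0])<720 and np.median(q[:,0])>200: print(len(q),q[:,:2].min(0).round(),q[:,:2].max(0).round(),np.percentile(q[:,2],95).round())
E
```

```text
hole scene [ 598.76856114 -133.41277783   58.        ]
hole top [ 595.9243458  -132.59361147   58.        ]
scene [[620.4, -118.7], [615.7, -153.9], [578.1, -149.0], [582.0, -112.7]]
ang -97.70271971535166 35.450881056191626
ang -96.05103915435254 36.52094841654251
top [[616.4, -116.7], [611.8, -153.6], [575.9, -148.4], [579.7, -111.7]]
ang -97.01422807972385 37.161580830960695
ang -95.98120709743377 36.957342497849844
pin scene [522.23645131 110.84737104  80.        ] pin top [521.71037236 110.42076345  77.        ]
knob->hole 171.02283954192714 82.3643468073917
146 [690. 201.] [740. 252.] 69.0
11 [693.  59.] [707.  82.] 28.0
279 [ 560. -524.] [ 639. -447.] 58.0
786 [ 545. -365.] [622. -89.] 74.0
350 [483.  75.] [559. 151.] 79.0
41 [536.   3.] [555.  22.] 75.0
43 [484.  16.] [503.  37.] 76.0
81 [ 424. -489.] [ 453. -455.] 70.0
636 [365.   1.] [422. 147.] 89.0
133 [ 351. -113.] [412. -51.] 47.0
17 [ 349. -204.] [ 368. -191.] 27.0
9 [ 362. -234.] [ 372. -214.] 27.0
```

Candidates for the pin, by pixel in the 800x600 top view:
- dark-grey headed pin in the brown stand, (278,320)
- yellow look-alike, (324,308)
- orange look-alike, (317,333)

The close crop confirms the first: a dark round head with a steel shank, in the block at about (522,111). The fork hole is at about (597,-133), and the rod slides towards about 83° in the world.

play_rows --pt "0.15 -0.15 0 0 0 -0.08" --pt "0.3 -0.3 0 0 0 -0.16" --pt "0.45 -0.45 0 0 0 -0.24" --pt "0.6 -0.6 0 0 0 -0.32" --pt "0.75 -0.75 0 0 0 -0.4" --pt "0.9 -0.9 0 0 0 -0.48" --pt "1 -0.95 0 0 0 -0.56" --pt "1 -0.95 0 0 0 -0.64" --pt "1 -0.95 0 0 0 -0.72" --pt "1 -0.95 0 0 0 -0.773" --gripper 0.2 --squeeze 25

```text
t: 1.53
eef_pos: [260.5, -347.3, 231.5]
ee_rot: [0.0, 0.746, 0.666, -0.0]
ft_force: [-0.7, -1.1, 0.5]
opening: 0.603
grip_force: 0.0
```

play_rows --pt "0.2 0.1 0 0 0 0" --pt "0.4 0.2 0 0 0 0" --pt "0.6 0.3 0 0 0 0" --pt "0.8 0.4 0 0 0 0" --pt "1 0.46 0 0 0 0"

```text
t: 1.95
eef_pos: [347.8, -205.8, 231.3]
ee_rot: [0.0, 0.749, 0.663, 0.0]
ft_force: [0.1, -0.6, -0.7]
opening: 0.599
grip_force: 0.0
```

play_rows --pt "0.2 0.1 0 0 0 0" --pt "0.4 0.2 0 0 0 0" --pt "0.6 0.3 0 0 0 0" --pt "0.8 0.4 0 0 0 0" --pt "1 0.46 0 0 0 0"

```text
t: 2.37
eef_pos: [434.6, -64.9, 231.3]
ee_rot: [0.0, 0.749, 0.663, 0.0]
ft_force: [0.9, -0.8, -0.6]
opening: 0.599
grip_force: 0.0
```

play_rows --pt "0.2 0.1 0.1 0 0 0" --pt "0.4 0.2 0.2 0 0 0" --pt "0.6 0.3 0.3 0 0 0" --pt "0.8 0.4 0.4 0 0 0" --pt "1 0.46 0.5 0 0 0" --pt "1.0 0.46 0.5 0 0 0" --pt "1.0 0.46 0.5 0 0 0"

```text
t: 2.95
eef_pos: [519.8, 75.1, 155.0]
ee_rot: [-0.001, 0.748, 0.664, -0.001]
ft_force: [-0.1, 0.4, 0.1]
opening: 0.603
grip_force: 0.0
```

play_rows --pt "0.12 -0.007 0 0 0 0" --pt "0.24 -0.014 0.1 0 0 0" --pt "0.24 -0.014 0.2 0 0 0" --pt "0.24 -0.014 0.3 0 0 0" --pt "0.24 -0.014 0.4 0 0 0" --pt "0.24 -0.014 0.5 0 0 0" --pt "0.24 -0.014 0.6 0 0 0" --pt "0.24 -0.014 0.687 0 0 0" --pt "0.24 -0.014 0.687 0 0 0" --pt "0.24 -0.014 0.687 0 0 0"

```text
t: 3.78
eef_pos: [522.3, 109.0, 53.9]
ee_rot: [0.0, 0.749, 0.662, -0.0]
ft_force: [0.0, -0.6, 0.1]
opening: 0.599
grip_force: 0.0
```

```bash
python3 - <<'E'
from h import *
out=[]
for n in('scene','top'):
    im,d=avg(n,4); np.savez(f'{n}2.npz',im=im,d=d); P=pts(n,d)
    try:
        u,v=proj(n,(574,-302,70))[0].round(); m=blob(P[:,:,2]>60,u,v); print(n,'knob',fitcyl(n,m,60,78,14) if m.sum()<500 else m.sum())
    except Exception as e: print(e)
    for X,w,h in(((522,111,65),40,30),((574,-302,70),40,30)):
        u,v=proj(n,X)[0]; x,y=int(u)-w//2,int(v)-h//2; print(n,x,y)
        out.append(cv2.resize(im[y:y+h,x:x+w,::-1].clip(0,255).astype(np.uint8),(400,300),interpolation=cv2.INTER_CUBIC))
cv2.imwrite('pics/crop3.png',np.vstack([np.hstack(out[:2]),np.hstack(out[2:])]))
print(get_obs()['eef_pos'],get_obs()['ft_force'])
E
```

```text
scene knob 95038
scene 142 226
scene 273 154
top knob (array([ 573.19994554, -302.08589035]), 62, 65.59415421471931)
top 156 189
top 284 174
[522.74358912 109.9800871   53.71729956] [0.24273879 0.51697926 0.96841257]
```

View pics/crop3.png

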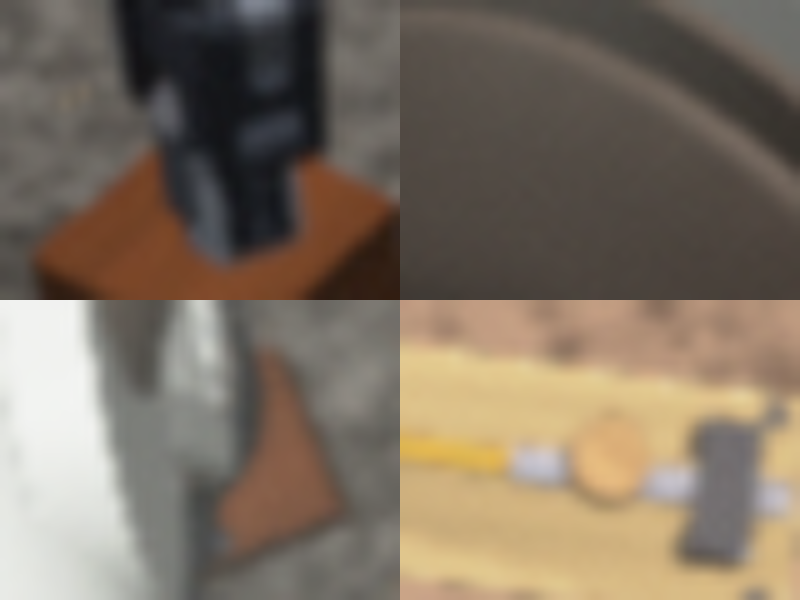

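The fingers straddle the pin above the stand. The knob shows at about (304.7,189.4) in the raw top image. Closing.

play_rows --pt "0.005 0 0.0 0 0 0" --pt "0.005 0 0.0 0 0 0" --pt "0.005 0 0.0 0 0 0" --pt "0.005 0 0.0 0 0 0" --pt "0.005 0 0.0 0 0 0" --pt "0.005 0 0 0 0 0" --gripper -1 --squeeze 30

```text
t: 4.68
eef_pos: [522.5, 110.7, 53.3]
ee_rot: [-0.0, 0.749, 0.663, 0.0]
ft_force: [-1.6, -0.2, 1.9]
opening: 0.247
grip_force: 29.3
```

play_rows --pt "0 0 -0.05 0 0 0" --pt "0 0 -0.1 0 0 0" --pt "0 0 -0.16 0 0 0" --pt "0 0 -0.23 0 0 0" --pt "0 0 -0.3 0 0 0" --pt "0 0 -0.4 0 0 0" --pt "0 0 -0.5 0 0 0" --pt "0 0 -0.6 0 0 0" --pt "0 0 -0.68 0 0 0" --pt "0 0 -0.68 0 0 0"

```text
t: 5.52
eef_pos: [523.7, 110.9, 158.7]
ee_rot: [0.001, 0.749, 0.663, 0.002]
ft_force: [0.4, 0.3, -0.5]
opening: 0.245
grip_force: 29.5
```

play_rows --pt "-0.1 0.05 0 0 0 0" --pt "-0.2 0.1 0 0 0 0" --pt "-0.3 0.15 0 0 0 0" --pt "-0.4 0.2 0 0 0 0" --pt "-0.5 0.25 0 0 0 0" --pt "-0.6 0.3 0 0 0 0" --pt "-0.7 0.33 0 0 0 0" --pt "-0.8 0.36 0 0 0 0" --pt "-0.8 0.36 0 0 0 0"

```text
t: 6.27
eef_pos: [561.8, -17.1, 154.5]
ee_rot: [-0.0, 0.749, 0.662, -0.001]
ft_force: [-0.3, -0.3, 0.2]
opening: 0.244
grip_force: 29.5
```

play_rows --pt "-0.1 0.05 0 0 0 0" --pt "-0.2 0.1 0 0 0 0" --pt "-0.3 0.15 0 0 0 0" --pt "-0.4 0.2 0 0 0 0" --pt "-0.5 0.25 0 0 0 0" --pt "-0.6 0.3 0 0 0 0" --pt "-0.7 0.33 0 0 0 0" --pt "-0.75 0.336 0 0 0 0" --pt "-0.75 0.336 0 0 0 0" --pt "-0.75 0.336 0 0 0 0"

```text
t: 7.1
eef_pos: [597.8, -133.0, 155.1]
ee_rot: [-0.0, 0.749, 0.663, -0.0]
ft_force: [-0.3, -0.3, -0.9]
opening: 0.245
grip_force: 29.6
```

play_rows --pt "0 0 0.1 0 0 0" --pt "0 0 0.2 0 0 0" --pt "0 0 0.25 0 0 0" --pt "0 0 0.28 0 0 0" --pt "0 0 0.28 0 0 0" --pt "0 0 0.28 0 0 0"

```text
t: 7.6
eef_pos: [598.1, -132.5, 113.7]
ee_rot: [0.0, 0.749, 0.663, 0.0]
ft_force: [-0.4, 0.9, -0.8]
opening: 0.247
grip_force: 29.5
```

```bash
python3 - <<'E'
from h import *
out=[]
for n in('scene','top'):
    im,d=avg(n,4); np.savez(f'{n}3.npz',im=im,d=d)
    u,v=proj(n,(597,-133,65))[0]; x,y=int(u)-20,int(v)-20; print(n,x,y)
    print(proj(n,[(597.3,-133,58),(597.8,-133,64),(597.8,-133,69)])-[x,y])
    out.append(cv2.resize(im[y:y+40,x:x+40,::-1].clip(0,255).astype(np.uint8),(400,400),interpolation=cv2.INTER_CUBIC))
cv2.imwrite('pics/crop4.png',np.hstack(out))
print(get_obs()['eef_pos'],get_obs()['ft_force'])
E
```

```text
scene 215 167
[[20.62017058 22.54608132]
 [20.4829842  20.62398306]
 [20.4549044  19.09682529]]
top 232 162
[[20.22975907 20.3374535 ]
 [20.20623662 19.90027706]
 [20.18468004 19.65962512]]
[ 598.13328853 -132.82375222  113.48210614] [-0.38666654  0.26757083 -0.56684846]
```

View pics/crop4.png

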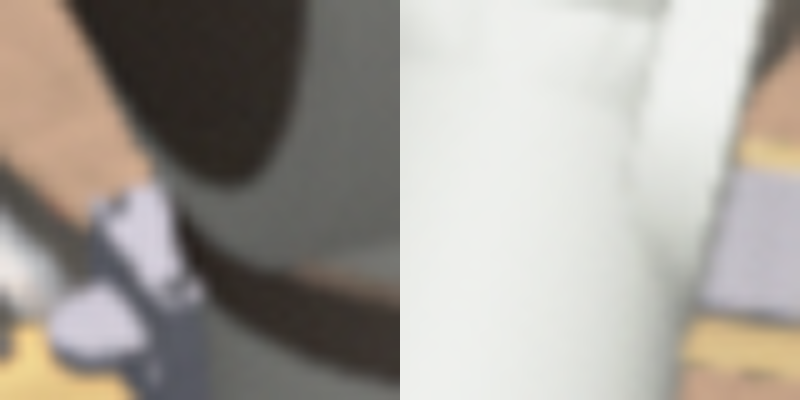

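Both cameras are blocked by the arm here, so I go in by feel.

play_rows --pt "0 0 0.02 0 0 0" --pt "0 0 0.03 0 0 0" --pt "0 0 0.04 0 0 0" --pt "0 0 0.05 0 0 0" --pt "0 0 0.055 0 0 0" --pt "0 0 0.06 0 0 0" --pt "0 0 0.065 0 0 0" --pt "0 0 0.068 0 0 0" --pt "0 0 0.068 0 0 0"

```text
t: 8.75
eef_pos: [597.9, -132.8, 103.1]
ee_rot: [-0.0, 0.749, 0.663, -0.0]
ft_force: [-1.1, -0.5, 0.2]
opening: 0.248
grip_force: 29.6
```

play_rows --pt "0 0 0.005 0 0 0" --pt "0 0 0.01 0 0 0" --pt "0 0 0.015 0 0 0" --pt "0 0 0.02 0 0 0" --pt "0 0 0.02 0 0 0"

```text
t: 9.17
eef_pos: [597.7, -132.9, 100.5]
ee_rot: [0.0, 0.749, 0.663, -0.0]
ft_force: [-3.9, -1.5, 5.9]
opening: 0.245
grip_force: 30.6
```

play_rows --pt "-0.002 -0.004 -0.005 0 0 0" --pt "-0.0035 -0.0065 -0.005 0 0 0" --pt "-0.0035 -0.0065 0 0 0 0" --pt "-0.0035 -0.0065 0.005 0 0 0" --pt "-0.0035 -0.0065 0.01 0 0 0" --pt "-0.0035 -0.0065 0.01 0 0 0"

```text
t: 9.67
eef_pos: [596.8, -133.1, 98.1]
ee_rot: [-0.0, 0.749, 0.663, -0.0]
ft_force: [-1.8, -0.8, -0.8]
opening: 0.246
grip_force: 29.7
```

play_rows --pt "-0.001 -0.003 0.01 0 0 0" --pt "-0.001 -0.003 0.02 0 0 0" --pt "-0.001 -0.003 0.03 0 0 0" --pt "-0.001 -0.003 0.04 0 0 0" --pt "-0.001 -0.003 0.05 0 0 0" --pt "-0.001 -0.003 0.055 0 0 0" --pt "-0.001 -0.003 0.055 0 0 0"

```text
t: 10.25
eef_pos: [596.5, -133.2, 90.0]
ee_rot: [-0.0, 0.749, 0.663, -0.0]
ft_force: [-1.3, -0.3, -1.1]
opening: 0.244
grip_force: 29.6
```

play_rows --pt "-0.0 -0.002 0.01 0 0 0" --pt "0 -0.002 0.02 0 0 0" --pt "0 -0.002 0.027 0 0 0" --pt "0 -0.002 0.027 0 0 0" --pt "0 -0.002 0.027 0 0 0"

```text
t: 10.67
eef_pos: [596.3, -133.2, 86.1]
ee_rot: [-0.0, 0.749, 0.663, 0.0]
ft_force: [-0.1, 0.1, -0.2]
opening: 0.247
grip_force: 29.6
```

play_rows --pt "0 0 0 0 0 0" --pt "0 0 0 0 0 0" --pt "0 0 0 0 0 0" --pt "0 0 0 0 0 0" --pt "0 0 0 0 0 0" --gripper 0.2

```text
t: 11.08
eef_pos: [596.3, -133.2, 86.3]
ee_rot: [0.0, 0.749, 0.663, 0.0]
ft_force: [-0.3, 1.2, -1.0]
opening: 0.597
grip_force: 0.0
```

play_rows --pt "0 0 -0.03 0 0 0" --pt "0 0 -0.1 0 0 0" --pt "0 0 -0.2 0 0 0" --pt "0 0 -0.3 0 0 0" --pt "0 0 -0.4 0 0 0" --pt "0 0 -0.5 0 0 0" --pt "0 0 -0.6 0 0 0" --pt "0 0 -0.6 0 0 0"

```text
t: 11.75
eef_pos: [597.4, -133.4, 180.6]
ee_rot: [0.002, 0.749, 0.663, 0.002]
ft_force: [-0.0, 0.0, 0.7]
opening: 0.602
grip_force: 0.0
```

play_rows --pt "-0.15 -0.002 0 0 0 0" --pt "-0.3 -0.004 0 0 0 0" --pt "-0.45 -0.006 0 0 0 0" --pt "-0.6 -0.008 0 0 0 0" --pt "-0.75 -0.01 0 0 0 0" --pt "-0.8 -0.013 0 0 0 0"

```text
t: 12.25
eef_pos: [579.1, -254.6, 175.7]
ee_rot: [-0.0, 0.749, 0.662, -0.0]
ft_force: [1.1, -0.1, -0.2]
opening: 0.601
grip_force: 0.0
```

play_rows --pt "-0.15 0 0.1 0 0 0" --pt "-0.3 0 0.2 0 0 0" --pt "-0.334 0 0.3 0 0 0" --pt "-0.334 0 0.36 0 0 0" --pt "-0.334 0 0.36 0 0 0" --pt "-0.334 0 0.36 0 0 0"

```text
t: 12.75
eef_pos: [573.6, -300.9, 122.1]
ee_rot: [-0.0, 0.749, 0.663, -0.0]
ft_force: [-0.5, 0.7, 0.4]
opening: 0.6
grip_force: 0.0
```

```bash
python3 - <<'E'
from h import *
for n in('scene','top'):
    im,d=avg(n,3); P=pts(n,d)
    for X in((596.3,-133.2,112),(596.3,-133.2,88),):
        u,v=proj(n,X)[0].round().astype(int); print(n,X,P[v-1:v+2,u-1:u+2].reshape(-1,3).round().tolist())
print(get_obs()['eef_pos'])
E
```

```text
scene (596.3, -133.2, 112) [[599.0, -133.0, 113.0], [597.0, -135.0, 114.0], [599.0, -139.0, 111.0], [595.0, -131.0, 113.0], [593.0, -133.0, 114.0], [594.0, -136.0, 112.0], [594.0, -130.0, 111.0], [592.0, -132.0, 112.0], [590.0, -133.0, 112.0]]
scene (596.3, -133.2, 88) [[589.0, -127.0, 100.0], [587.0, -128.0, 101.0], [587.0, -131.0, 99.0], [588.0, -126.0, 98.0], [588.0, -129.0, 97.0], [588.0, -132.0, 95.0], [589.0, -126.0, 94.0], [585.0, -127.0, 96.0], [585.0, -130.0, 95.0]]
top (596.3, -133.2, 112) [[599.0, -130.0, 113.0], [599.0, -133.0, 112.0], [600.0, -136.0, 111.0], [597.0, -130.0, 109.0], [597.0, -133.0, 108.0], [596.0, -136.0, 115.0], [593.0, -130.0, 112.0], [593.0, -133.0, 112.0], [594.0, -136.0, 109.0]]
top (596.3, -133.2, 88) [[597.0, -130.0, 109.0], [597.0, -133.0, 108.0], [596.0, -136.0, 115.0], [593.0, -130.0, 112.0], [593.0, -133.0, 112.0], [594.0, -136.0, 109.0], [590.0, -130.0, 110.0], [590.0, -133.0, 111.0], [590.0, -136.0, 112.0]]
[ 574.1541262  -301.51923916  123.17168899]
```

The pin stands in the top knuckle with its head top at z≈112. Now the knob.

play_rows --pt "0 0 0.08 0 0 0" --pt "0 0 0.16 0 0 0" --pt "0 0 0.24 0 0 0" --pt "0 0 0.32 0 0 0" --pt "0 0 0.4 0 0 0" --pt "0 0 0.46 0 0 0" --pt "0 0 0.5 0 0 0" --pt "0 0 0.5 0 0 0" --pt "0 0 0.5 0 0 0"

```text
t: 13.8
eef_pos: [573.6, -301.8, 47.1]
ee_rot: [-0.0, 0.749, 0.663, -0.0]
ft_force: [0.3, 0.8, 0.9]
opening: 0.6
grip_force: 0.0
```

play_rows --pt "0 0 0 0 0 0" --pt "0 0 0 0 0 0" --pt "0 0 0 0 0 0" --pt "0 0 0 0 0 0" --pt "0 0 0 0 0 0" --gripper -1 --squeeze 20

```text
t: 14.22
eef_pos: [573.5, -302.0, 48.3]
ee_rot: [0.0, 0.749, 0.663, -0.0]
ft_force: [-5.2, 0.9, 6.0]
opening: 0.314
grip_force: 20.2
```

play_rows --pt "0 -0.004 -0.003 0 0 0" --pt "0 -0.008 -0.006 0 0 0" --pt "0 -0.008 -0.006 0 0 0"

```text
t: 14.47
eef_pos: [573.4, -302.0, 48.3]
ee_rot: [0.001, 0.749, 0.663, 0.001]
ft_force: [4.3, -1.2, -1.9]
opening: 0.316
grip_force: 20.3
```

play_rows --pt "0.008 0.0036 0.0015 0 0 0" --pt "0.016 0.0037 0.0015 0 0 0" --pt "0.024 0.0038 0.0015 0 0 0" --pt "0.032 0.004 0.0015 0 0 0" --pt "0.04 0.004 0.0015 0 0 0" --pt "0.048 0.004 0.0015 0 0 0" --pt "0.056 0.0042 0.0015 0 0 0" --pt "0.064 0.0044 0.0015 0 0 0" --pt "0.072 0.0045 0.0015 0 0 0" --pt "0.08 0.0045 0.0015 0 0 0"

```text
t: 15.3
eef_pos: [574.9, -289.9, 48.3]
ee_rot: [0.0, 0.749, 0.663, 0.0]
ft_force: [2.7, -4.8, 4.0]
opening: 0.313
grip_force: 20.6
```

play_rows --pt "0.005 0.002 -0.002 0 0 0" --pt "0.01 0.002 -0.002 0 0 0" --pt "0.015 0.002 -0.002 0 0 0" --pt "0.02 0.002 -0.002 0 0 0" --pt "0.025 0.002 -0.002 0 0 0" --pt "0.028 0.002 -0.002 0 0 0"

```text
t: 15.8
eef_pos: [575.5, -285.7, 48.3]
ee_rot: [0.0, 0.749, 0.663, 0.0]
ft_force: [1.5, -3.5, 3.0]
opening: 0.315
grip_force: 20.6
```

play_rows --pt "0.003 0 0 0 0 0" --pt "0.006 0 0 0 0 0" --pt "0.009 0 0 0 0 0" --pt "0.012 0 0 0 0 0" --pt "0.014 0 0 0 0 0"

```text
t: 16.22
eef_pos: [575.7, -283.5, 48.3]
ee_rot: [0.0, 0.749, 0.663, 0.0]
ft_force: [2.1, -3.8, 4.1]
opening: 0.318
grip_force: 20.7
```

play_rows --pt "0.003 0.0005 0 0 0 0" --pt "0.006 0.0005 0 0 0 0" --pt "0.009 0.0005 0 0 0 0" --pt "0.012 0.0005 0 0 0 0" --pt "0.014 0.0005 0 0 0 0"

```text
t: 16.63
eef_pos: [576.0, -281.5, 48.3]
ee_rot: [0.0, 0.749, 0.663, -0.0]
ft_force: [1.3, -3.6, 4.2]
opening: 0.316
grip_force: 20.7
```

play_rows --pt "0.003 0.0005 0 0 0 0" --pt "0.006 0.0005 0 0 0 0" --pt "0.009 0.0005 0 0 0 0" --pt "0.012 0.0005 0 0 0 0" --pt "0.014 0.0005 0 0 0 0"

```text
t: 17.05
eef_pos: [576.3, -279.4, 48.2]
ee_rot: [-0.0, 0.749, 0.663, -0.0]
ft_force: [1.6, -3.4, 4.8]
opening: 0.316
grip_force: 20.8
```

play_rows --pt "0.003 0.0005 0 0 0 0" --pt "0.006 0.0005 0 0 0 0" --pt "0.009 0.0005 0 0 0 0" --pt "0.012 0.0005 0 0 0 0" --pt "0.014 0.0005 0 0 0 0"

```text
t: 17.47
eef_pos: [576.5, -277.3, 48.3]
ee_rot: [-0.0, 0.749, 0.663, -0.0]
ft_force: [0.5, -2.8, 5.7]
opening: 0.31
grip_force: 20.8
```

play_rows --pt "0.003 0.0003 -0.003 0 0 0" --pt "0.006 0.0003 -0.003 0 0 0" --pt "0.009 0.0003 -0.003 0 0 0" --pt "0.012 0.0003 -0.003 0 0 0" --pt "0.014 0.0003 -0.003 0 0 0"

```text
t: 17.88
eef_pos: [576.8, -275.7, 48.3]
ee_rot: [0.0, 0.749, 0.663, -0.0]
ft_force: [1.4, -7.9, 0.7]
opening: 0.311
grip_force: 20.5
```

The resistance rose and the travel fell short, so I check whether the pin has dropped.

```bash
cat > pinz.py <<'E'
from h import *
for n in('scene','top'):
    im,d=avg(n,3); P=pts(n,d)
    q=P[(np.hypot(P[:,:,0]-596.3,P[:,:,1]+133.2)<11)&(P[:,:,2]<130)&(P[:,:,2]>40)]
    print(n,len(q),'top z',np.percentile(q[:,2],[50,75,90]).round(1) if len(q) else '', 'centre of highest', q[q[:,2]>np.percentile(q[:,2],50)].mean(0).round(1) if len(q) else '')
o=get_obs(); print(o['eef_pos'].round(1),o['ft_force'].round(1))
E
python3 pinz.py
```

```text
scene 72 top z [79.4 93.9 95.8] centre of highest [ 593.5 -132.3   92.5]
top 38 top z [93.6 95.5 96.8] centre of highest [ 595.2 -131.5   95.6]
[ 576.7 -275.7   48.3] [ 0.3 -6.7  0.2]
```

The pin has dropped: its head top is at ≈95, so it is caught about 6 mm short of home. I relax the rod and release the knob.

play_rows --pt "-0.003 0 0 0 0 0" --pt "-0.005 0 0 0 0 0" --pt "-0.005 0 0 0 0 0"

```text
t: 18.43
eef_pos: [576.7, -275.8, 48.3]
ee_rot: [-0.0, 0.749, 0.663, 0.0]
ft_force: [1.1, -1.4, 1.0]
opening: 0.315
grip_force: 20.4
```

play_rows --pt "0 0 0 0 0 0" --pt "0 0 0 0 0 0" --pt "0 0 0 0 0 0" --pt "0 0 0 0 0 0" --pt "0 0 0 0 0 0" --gripper 0.2

```text
t: 18.85
eef_pos: [576.7, -275.9, 48.5]
ee_rot: [-0.0, 0.749, 0.663, -0.0]
ft_force: [0.2, -0.1, -0.5]
opening: 0.599
grip_force: 0.0
```

play_rows --pt "0 0 -0.05 0 0 0" --pt "0 0 -0.15 0 0 0" --pt "0 0 -0.3 0 0 0" --pt "0 0 -0.45 0 0 0" --pt "0 0 -0.6 0 0 0" --pt "0 0 -0.6 0 0 0"

```text
t: 19.35
eef_pos: [578.4, -276.8, 144.6]
ee_rot: [0.003, 0.749, 0.663, 0.001]
ft_force: [0.8, 0.1, 1.8]
opening: 0.601
grip_force: 0.0
```

play_rows --pt "0.12 0 0 0 0 0" --pt "0.24 0.002 0 0 0 0" --pt "0.36 0.004 0 0 0 0" --pt "0.48 0.006 0 0 0 0" --pt "0.6 0.008 0 0 0 0" --pt "0.72 0.01 0 0 0 0" --pt "0.84 0.012 0 0 0 0" --pt "0.93 0.014 0 0 0 0" --pt "0.96 0.014 0 0 0 0" --pt "0.96 0.014 0 0 0 0" --gripper -1

```text
t: 20.18
eef_pos: [596.6, -132.5, 138.8]
ee_rot: [0.0, 0.748, 0.663, 0.0]
ft_force: [-0.9, 0.4, -1.0]
opening: -0.001
grip_force: 0.0
```

play_rows --pt "0 0 0.06 0 0 0" --pt "0 0 0.12 0 0 0" --pt "0 0 0.18 0 0 0" --pt "0 0 0.22 0 0 0" --pt "0 0 0.24 0 0 0" --pt "0 0 0.24 0 0 0" --pt "0 0 0.24 0 0 0"

```text
t: 20.77
eef_pos: [596.3, -133.6, 102.5]
ee_rot: [-0.0, 0.749, 0.663, -0.0]
ft_force: [-0.1, 0.4, -0.1]
opening: -0.001
grip_force: 0.0
```

play_rows --pt "0 0 0.01 0 0 0" --pt "0 0 0.02 0 0 0" --pt "0 0 0.03 0 0 0" --pt "0 0 0.04 0 0 0" --pt "0 0 0.046 0 0 0" --pt "0 0 0.052 0 0 0" --pt "0 0 0.058 0 0 0" --pt "0 0 0.064 0 0 0"

```text
t: 21.43
eef_pos: [597.0, -133.6, 94.1]
ee_rot: [0.001, 0.749, 0.663, 0.001]
ft_force: [0.1, -0.2, 7.5]
opening: -0.001
grip_force: 3.5
```

play_rows --pt "0 0 0.003 0 0 0" --pt "0 0 0.006 0 0 0" --pt "0 0 0.009 0 0 0" --pt "0 0 0.012 0 0 0" --pt "0 0 0.015 0 0 0"

```text
t: 21.85
eef_pos: [597.5, -133.8, 92.8]
ee_rot: [0.002, 0.749, 0.663, 0.001]
ft_force: [-0.9, -1.3, 11.5]
opening: -0.004
grip_force: 5.7
```

play_rows --pt "0 -0.002 0.004 0 0 0" --pt "0 -0.003 0.008 0 0 0" --pt "0 -0.003 0.012 0 0 0" --pt "0 -0.003 0.016 0 0 0" --pt "0 -0.003 0.02 0 0 0"

```text
t: 22.27
eef_pos: [597.3, -133.7, 90.0]
ee_rot: [0.002, 0.749, 0.663, 0.001]
ft_force: [1.0, -0.6, 11.8]
opening: 0.004
grip_force: 6.3
```

play_rows --pt "0 0 0.004 0 0 0" --pt "0 0 0.008 0 0 0" --pt "0 0 0.012 0 0 0" --pt "0 0 0.014 0 0 0" --pt "0 0 0.014 0 0 0"

```text
t: 22.68
eef_pos: [597.4, -133.9, 88.2]
ee_rot: [0.002, 0.749, 0.663, 0.001]
ft_force: [0.7, -0.5, 12.4]
opening: -0.001
grip_force: 6.1
```

play_rows --pt "0 0 0.003 0 0 0" --pt "0 0 0.006 0 0 0" --pt "0 0 0.008 0 0 0" --pt "0 0 0.008 0 0 0"

```text
t: 23.02
eef_pos: [597.6, -134.0, 88.1]
ee_rot: [0.003, 0.749, 0.663, 0.002]
ft_force: [-2.4, -1.3, 18.5]
opening: 0.001
grip_force: 9.2
```

It is seated: 18.5 N with no further travel, head top at 88 mm. I retract and check.

play_rows --pt "0 0 -0.02 0 0 0" --pt "0 0 -0.1 0 0 0" --pt "0 0 -0.25 0 0 0" --pt "0 0 -0.4 0 0 0" --pt "0 0 -0.55 0 0 0" --pt "0 0 -0.7 0 0 0" --pt "0 0 -0.8 0 0 0"

```text
t: 23.6
eef_pos: [596.1, -133.3, 207.4]
ee_rot: [0.001, 0.749, 0.663, 0.001]
ft_force: [-0.4, 0.3, -0.3]
opening: 0.0
grip_force: 0.0
```

play_rows --pt "-0.2 -0.1 0 0 0 0" --pt "-0.4 -0.2 0 0 0 0" --pt "-0.6 -0.4 0 0 0 0" --pt "-0.8 -0.6 0 0 0 0" --pt "-1 -0.8 0 0 0 0" --pt "-1 -0.8 0 0 0 0" --pt "-1 -0.8 0 0 0 0"

```text
t: 24.18
eef_pos: [457.2, -269.0, 205.5]
ee_rot: [0.0, 0.75, 0.662, 0.0]
ft_force: [-0.7, 0.3, -0.5]
opening: 0.006
grip_force: 0.0
```

```bash
python3 pinz.py; python3 - <<'E'
from h import *
im,_=avg('scene',4); np.savez('scene9.npz',im=im)
u,v=proj('scene',(585,-170,60))[0].astype(int)
cv2.imwrite('pics/final.png',cv2.resize(im[v-40:v+40,max(u-50,0):u+50,::-1].clip(0,255).astype(np.uint8),(750,600),interpolation=cv2.INTER_CUBIC))
E
```

```text
scene 71 top z [82.8 88.  88.7] centre of highest [ 595.2 -131.8   87.7]
top 37 top z [86.  88.2 89.9] centre of highest [ 594.6 -131.3   88.6]
[ 459.5 -266.9  204.3] [ 0.4 -0.3  0.5]
```

View pics/final.png

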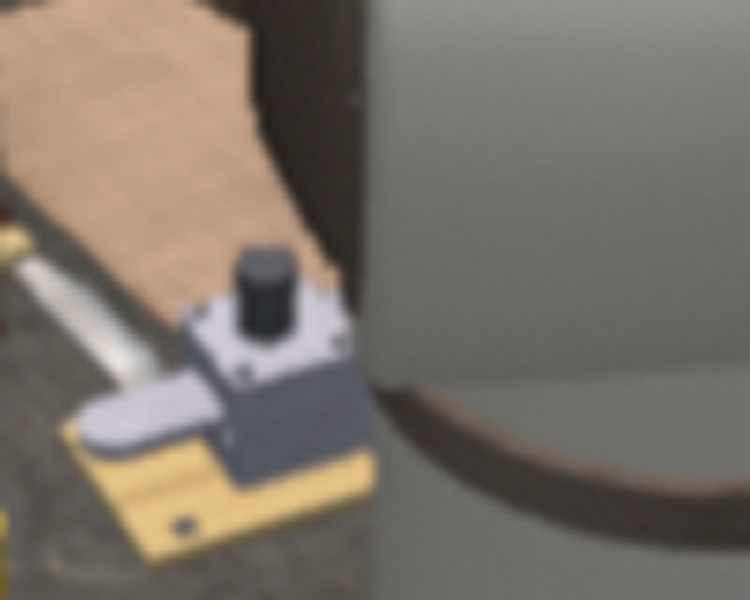

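The picture shows the dark head, at about (267,290), sitting flush on the fork face. Its top reads 88 mm, which is the home height, and the arm is clear.

```bash
python3 -c "
from rig import ticket
print(ticket.job_done())"
```

```text
the job is handed in; nothing more can be done
None
```

The pin is through the fork and tongue with its head flush on the fork (head top at 88 mm, the home height), and the job was handed in at about 24.5 s with the arm clear.

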